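Make up a centrifuge counterweight bucket on the sprung scale and lift it off

TASK

Make up the counterweight bucket for the centrifuge: stand steel weights from the bench in its open wells, one at a time, only until the pan's pointer comes to rest between the two index fingers of the gauge, with your hand off everything, and leave the spare weights on the bench. Then, without touching the weights again, lift the bucket by its handle straight up until it hangs about 10 cm clear of the pan, level all the way, and hold it there still and level; finish while still holding it. Leave the slide box, jar and dish where they are.

Things in the scene. Friction and masses are not known exactly. Their poses are not given: they have to be found in the camera images.
- scale: fixed grey spring scale on the bench, housing 150 x 200 x 34 mm; origin at the centre of its underside on the bench, z up; the pan rides on a stem above it, and the gauge stands beyond its +x edge
- pan: flat steel pan plate 130 (x) x 220 (y) x 5 mm of the scale, with the scale's axes; origin at the centre of its top face. It only slides up and down on a damped spring, 90 N/m: top stop 115 mm above the bench, 70 mm travel; each weight lowers it about 16 mm, settling in about 1 s. With the bucket alone it stands 4 to 9 mm below the top stop; unloaded it rises to the stop
- pointer (a point): tip of the pan's pointer, a white metal tongue 12 mm wide and 4 mm thick that sticks out past the pan's +x edge, 92 mm in x and 45 mm in y from the pan's centre; the point is at mid thickness, 3 mm below the pan's top face, and moves up and down with the pan
- gauge: black clamp on a rod, two white metal fingers one above the other, reaching in -y towards the pointer, 25 mm clear gap between them. Origin midway between the fingers in height, in line with the pointer, z up. The pointer is between them when its height is within 10.5 mm of this origin. At the start the pointer is 12 to 39 mm above the origin: one or two weights are needed
- bucket: loose aluminium bucket standing on the pan: a shallow tray 100 (x) x 190 (y) mm, walls 12 mm high, floor 4 mm thick, about 350 g, with a central post that carries a handle. Each side of the post has a well 92 (x) x 67 (y) mm, centred 58 mm in +y or -y from the bucket's centre; stand weights 60 to 65 mm off, clear of the handle. Origin at the centre of its underside, z up
- grip (a point): centre of the bucket's handle, a black bar 60 mm long along the bucket's x, 14 mm thick (y) and 20 mm high, 84 mm above the bucket's underside (top of the bar 94 mm); grip it across its thickness
- weight1: plain steel cylinder, diameter 22 mm, 50 mm tall (the top 5 mm narrows to 16 mm diameter), 150 g, standing upright on the bench at the start; origin at the centre of its underside, z up along it
- weight2: plain steel cylinder, diameter 22 mm, 50 mm tall (the top 5 mm narrows to 16 mm diameter), 150 g, standing upright on the bench at the start; origin at the centre of its underside, z up along it
- weight3: plain steel cylinder, diameter 22 mm, 50 mm tall (the top 5 mm narrows to 16 mm diameter), 150 g, standing upright on the bench at the start; origin at the centre of its underside, z up along it
- slide_box: bystander: closed grey and white slide box 70 x 100 x 30 mm on the bench; origin at the centre of its underside
- jar: bystander: closed amber glass jar, diameter 52 mm, 85 mm tall; origin at the centre of its underside
- dish: bystander: clear open dish, diameter 84 mm, 16 mm high; origin at the centre of its underside
Mind the look-alikes: they are no part of the job. Leave any green look-alike of the weight2 alone.

How it is judged (in metres and radians):
On the way, in this order (a step that is already met when the one before it is completed fails the run):
1. weights in the bucket bring the pan's pointer to rest between the gauge's index fingers, the hand touching nothing, the spare weights on the bench (z of pointer in the frame of gauge between -0.0105 and 0.0105 m and linear speed of pan below 0.01 m/s and contact force between the fingers and pan below 0.05 N and contact force between the fingers and bucket below 0.05 N and contact force between the fingers and weight1 below 0.05 N and contact force between the fingers and weight2 below 0.05 N and contact force between the fingers and weight3 below 0.05 N and ((x of weight1 in the frame of bucket between -0.05 and 0.05 m and y of weight1 in the frame of bucket between -0.095 and 0.095 m and z of weight1 in the frame of bucket between -0.005 and 0.04 m) or (x of weight2 in the frame of bucket between -0.05 and 0.05 m and y of weight2 in the frame of bucket between -0.095 and 0.095 m and z of weight2 in the frame of bucket between -0.005 and 0.04 m) or (x of weight3 in the frame of bucket between -0.05 and 0.05 m and y of weight3 in the frame of bucket between -0.095 and 0.095 m and z of weight3 in the frame of bucket between -0.005 and 0.04 m)) and not ((x of weight1 in the frame of bucket between -0.05 and 0.05 m and y of weight1 in the frame of bucket between -0.095 and 0.095 m and z of weight1 in the frame of bucket between -0.005 and 0.04 m) and (x of weight2 in the frame of bucket between -0.05 and 0.05 m and y of weight2 in the frame of bucket between -0.095 and 0.095 m and z of weight2 in the frame of bucket between -0.005 and 0.04 m) and (x of weight3 in the frame of bucket between -0.05 and 0.05 m and y of weight3 in the frame of bucket between -0.095 and 0.095 m and z of weight3 in the frame of bucket between -0.005 and 0.04 m)) and ((x of weight1 in the frame of bucket between -0.05 and 0.05 m and y of weight1 in the frame of bucket between -0.095 and 0.095 m and z of weight1 in the frame of bucket between -0.005 and 0.04 m) or height (world z) of weight1 below 0.03 m) and ((x of weight2 in the frame of bucket between -0.05 and 0.05 m and y of weight2 in the frame of bucket between -0.095 and 0.095 m and z of weight2 in the frame of bucket between -0.005 and 0.04 m) or height (world z) of weight2 below 0.03 m) and ((x of weight3 in the frame of bucket between -0.05 and 0.05 m and y of weight3 in the frame of bucket between -0.095 and 0.095 m and z of weight3 in the frame of bucket between -0.005 and 0.04 m) or height (world z) of weight3 below 0.03 m)), for 0.4 s.
2. the bucket is lifted clear of the pan and held level and still in the fingers (height (world z) of bucket above 0.165 m and angle between bucket's own z axis and vertical below 0.09 rad and linear speed of bucket below 0.03 m/s and angular speed of bucket below 0.15 rad/s and contact force between the fingers and bucket above 1 N and contact force between bucket and pan below 0.05 N and contact force between bucket and scale below 0.05 N and contact force between bucket and gauge below 0.05 N and ((x of weight1 in the frame of bucket between -0.05 and 0.05 m and y of weight1 in the frame of bucket between -0.095 and 0.095 m and z of weight1 in the frame of bucket between -0.005 and 0.04 m) or (x of weight2 in the frame of bucket between -0.05 and 0.05 m and y of weight2 in the frame of bucket between -0.095 and 0.095 m and z of weight2 in the frame of bucket between -0.005 and 0.04 m) or (x of weight3 in the frame of bucket between -0.05 and 0.05 m and y of weight3 in the frame of bucket between -0.095 and 0.095 m and z of weight3 in the frame of bucket between -0.005 and 0.04 m)) and not ((x of weight1 in the frame of bucket between -0.05 and 0.05 m and y of weight1 in the frame of bucket between -0.095 and 0.095 m and z of weight1 in the frame of bucket between -0.005 and 0.04 m) and (x of weight2 in the frame of bucket between -0.05 and 0.05 m and y of weight2 in the frame of bucket between -0.095 and 0.095 m and z of weight2 in the frame of bucket between -0.005 and 0.04 m) and (x of weight3 in the frame of bucket between -0.05 and 0.05 m and y of weight3 in the frame of bucket between -0.095 and 0.095 m and z of weight3 in the frame of bucket between -0.005 and 0.04 m)) and ((x of weight1 in the frame of bucket between -0.05 and 0.05 m and y of weight1 in the frame of bucket between -0.095 and 0.095 m and z of weight1 in the frame of bucket between -0.005 and 0.04 m) or height (world z) of weight1 below 0.03 m) and ((x of weight2 in the frame of bucket between -0.05 and 0.05 m and y of weight2 in the frame of bucket between -0.095 and 0.095 m and z of weight2 in the frame of bucket between -0.005 and 0.04 m) or height (world z) of weight2 below 0.03 m) and ((x of weight3 in the frame of bucket between -0.05 and 0.05 m and y of weight3 in the frame of bucket between -0.095 and 0.095 m and z of weight3 in the frame of bucket between -0.005 and 0.04 m) or height (world z) of weight3 below 0.03 m)), for 1 s.
At the end, for the whole second after the job is handed in: the bucket is held in the fingers, underside over 165 mm above the bench (50 mm above the empty pan), within 0.09 rad of level, under 0.03 m/s and 0.15 rad/s, touching no part of the scale; one or two weights are in it, the rest on the bench (all of step 2); the arm keeps its last pose, push and grip.
It fails at once if the bucket is tipped more than 0.25 rad (angle between bucket's own z axis and vertical above 0.25 rad).
It fails at once if a weight is handled after the bucket has left the pan (height (world z) of bucket above 0.13 m and (contact force between the fingers and weight1 above 0.5 N or contact force between the fingers and weight2 above 0.5 N or contact force between the fingers and weight3 above 0.5 N)).
It fails at once if the slide box, jar or dish is moved more than 30 mm (distance of any of slide_box, jar, dish from where it was at the start of the episode above 0.03 m).
It also fails if it takes over 72 s, if anything falls off the work surface, if the arm or the gripper's body presses on something with over 40 N, if the wrist force passes 120 N, or if a joint passes its speed limit or range.

ROBOT

A 6-joint arm with a two-finger parallel gripper is mounted at the origin on the work surface. World frame = base frame: x ahead of the robot, y to its left, z up, the work surface at z = 0. Lengths are in mm, angles in rad, forces in N, time in s.
With the tool pointing down it reaches from about 275 to 1000 mm from the base axis. Payload 8.4 kg.
Tool frame: the origin (TCP) lies on the centre line of the jaws, within the pads' length; the fingertips stand tip_extent ahead of it and the grasp point (between the pads) lies 6 mm ahead of it (tip_extent is the distance from the TCP to the fingertips, in mm); z points along the fingers, y is the line along which they close (so a half turn about z gives the same grasp; the last joint's range is limited). The gripper opens to 85 mm and grips with 20 to 120 N. Pads are 22 mm wide; open, the fingers measure 114 mm over their backs; the gripper's body (76 mm by 85 mm) begins 54 mm behind the grasp point. The pads swing forward as they close: fully open they stand 13 mm farther back than shut.
Start: joints at [1.113, 0.353, 1.633, -0, 1.155, -0.002], TCP at [275.112, 561.196, 256.281] pointing down, gripper open.
Joint ranges: [-2.63, 2.63], [-0.92, 2.1], [0.06, 2.66], [-1.3, 4.44], [0, 2.69], [-3.02, 3.02]. Speed limits (rad/s): [2.22, 2.22, 2.79, 3.14, 3.14, 3.14].

INTERFACE

Orientations are given as a rotation vector (axis times angle).
In Python, from bench import read_state, get_image, get_calibration, job_done, tip_extent gives the robot as it stands.
- The arm moves only by the shell command python3 -m creep 'ROWS' [FORCE]. ROWS is JSON, one flat list of numbers, 7 for each row, row after row: the shift along the tool's x, y, z in m, then the turn, a rotation vector about the tool's x, y, z in degrees, then the opening, from 0 (shut) to 1 (fully open). In form: [x, y, z, rx, ry, rz, hand, x, y, z, rx, ry, rz, hand, ...]. A call has 1 to 5 rows; each row is the pose to reach, as a shift and turn from the pose commanded when the call began, along the tool's axes at that moment; what a row does not reach only later rows make up. A row lasts 1/10 s, in which the tool goes at most 50 mm and 8.59 degrees, less where a joint would pass 70% of its speed; a pose out of reach is approached as far as the arm can. A call with a gripper value outside its range is refused whole. The fingers move at their own pace and stop on an object; FORCE is the grip in N (left out, the last holds). Time passes only in rows, so rows that repeat a pose let the fingers close. It gives the time, the measured TCP pose, the force, the opening and the grip force at its end, in the units of the state.
- read_state(): the state, without advancing time (a new reading comes with each control period).
- get_image(name): name is "scene" or "top"; returns (picture, depth): 384x512x3 uint8, blue, green, red; 384x512 float32, mm along the optical axis (not along the pixel's ray), 0 where there is no reading.
- get_calibration(name): a dict with "fx", "fy", "cx", "cy" (pixels), "world_to_cam" (4x4, takes a point from world to camera coordinates). Camera axes: x right, y up, looking along -z (the intrinsics and any distortion apply to the point x, -y, -z); pixel columns grow to the right and rows downward; lengths in mm; the calibration is good to about 2 mm. A picture is of the moment at which its call begins. get_calibration takes no time and is no camera call.
- job_done(): hands the job in; it is judged then, once.
The state is a dict: "time_s": time; "joint_pos": joint angles; "joint_velocities": joint speeds; "joint_efforts": joint torques, N m; "ee_pos": TCP position; "tool_rot": TCP orientation; "ft_force": force on the tool from outside, world axes, zero at the start; "ft_torque": the same for the moment, N m; "grip_width": finger opening in mm; "grasp_force": force on a finger pad.
Only numpy, scipy, OpenCV 4.12 (cv2) and the standard library are available. Lean on these libraries where they do the work, as an engineer would, in place of code of your own. Each camera call takes 0.05 s, during which the arm holds its last target. There are 200 camera calls.

## Working session

There is one attempt and no reset: what is moved stays moved. The work goes in short steps, Python scripts to look and compute and a shell command to move; the robot and the scene stay as the last step left them, time stands still between calls to the robot, and variables do not carry over. Pictures are saved under pics/ and viewed, at most 10 in all, crops included, and the job is handed in when it is done.

```bash
ls; mkdir -p pics; cat > h.py <<'E'
import numpy as np, cv2
from bench import *
from scipy.spatial.transform import Rotation as R
def ray(cal,u,v):
    M=np.array(cal["world_to_cam"]);d=np.array([(u-cal["cx"])/cal["fx"],-(v-cal["cy"])/cal["fy"],-1.0])
    Ri=M[:3,:3].T;return -Ri@M[:3,3],Ri@d
def on_plane(cal,u,v,z):
    o,d=ray(cal,u,v);return o+d*(z-o[2])/d[2]
def px(cal,p):
    M=np.array(cal["world_to_cam"]);c=M[:3,:3]@np.array(p,float)+M[:3,3]
    return cal["cx"]+cal["fx"]*c[0]/-c[2], cal["cy"]-cal["fy"]*c[1]/-c[2]
def depth_pt(cal,dep,u,v):
    o,d=ray(cal,u,v);return o+d*float(dep[int(v),int(u)])
def shift(target):  # world mm -> tool axes m
    s=read_state();return R.from_rotvec(s["tool_rot"]).inv().apply(np.array(target)-np.array(s["ee_pos"]))/1000
E
python3 - <<'E'
from h import *
for n in("scene","top"):
    i,d=get_image(n);np.savez(f"pics/{n}0.npz",i=i,d=d);cv2.imwrite(f"pics/{n}0.png",i)
    c=get_calibration(n);print({k:(v if k!="world_to_cam" else np.round(v,3).tolist()) for k,v in c.items()})
a,b=[np.load(f"pics/{n}0.npz")["i"] for n in("scene","top")]
cv2.imwrite("pics/both0.png",cv2.resize(np.vstack([a]),(768,576)))
cv2.imwrite("pics/top0b.png",cv2.resize(b,(768,576)))
s=read_state();print(s,tip_extent)
E
```

```text
pics
{'fx': 386.097799768228, 'fy': 386.097799768228, 'cx': 256.50543126936054, 'cy': 186.16794680147476, 'world_to_cam': [[0.611, 0.792, 0.019, -330.571], [-0.482, 0.353, 0.802, 154.704], [0.628, -0.499, 0.597, -1411.827], [0.0, 0.0, 0.0, 1.0]]}
{'fx': 399.7149068468735, 'fy': 399.7149068468735, 'cx': 257.07586443226666, 'cy': 190.74164544924685, 'world_to_cam': [[-0.005, -1.0, 0.019, -2.66], [0.995, -0.003, 0.097, -557.287], [-0.097, 0.019, 0.995, -1168.994], [0.0, 0.0, 0.0, 1.0]]}
{'time_s': 0.1, 'joint_pos': array([ 1.11263836e+00,  3.53598250e-01,  1.63405018e+00,  1.30923272e-05,
        1.15520721e+00, -2.38870979e-03]), 'joint_velocities': array([ 0.00073889, -0.00292783, -0.0013556 , -0.00082693,  0.00103718,
       -0.00016322]), 'joint_efforts': array([ 1.07389074e-03, -6.06355333e+01, -3.42824578e+01,  8.52375092e-05,
        3.92220682e-03,  3.93779737e-05]), 'ee_pos': array([274.91178593, 560.85324217, 255.62874769]), 'tool_rot': array([-7.09680494e-01, -3.06007678e+00,  1.92704978e-03]), 'ft_force': array([-0.32983258, -1.09267738,  0.1443524 ]), 'ft_torque': array([-0.01065605, -0.05102377,  0.00184738]), 'grasp_force': 0.0, 'grip_width': 85.28181965735654} 25.0
```

View pics/both0.png

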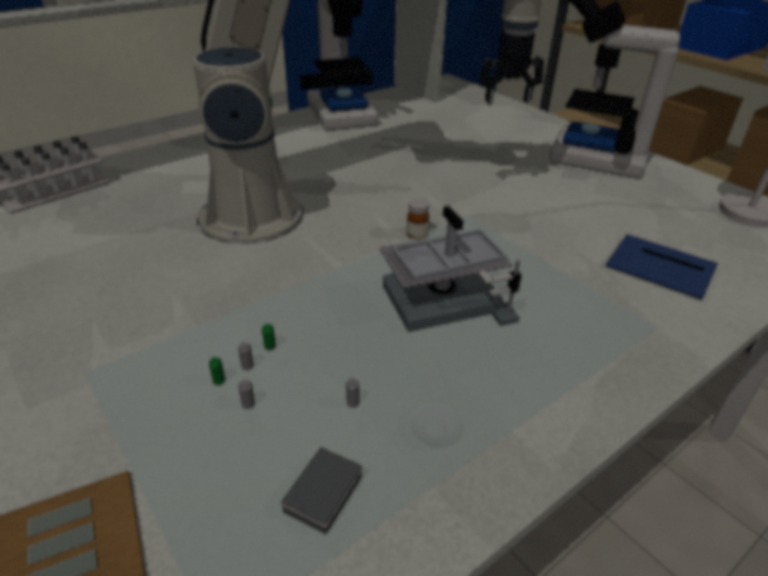

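View pics/top0b.png

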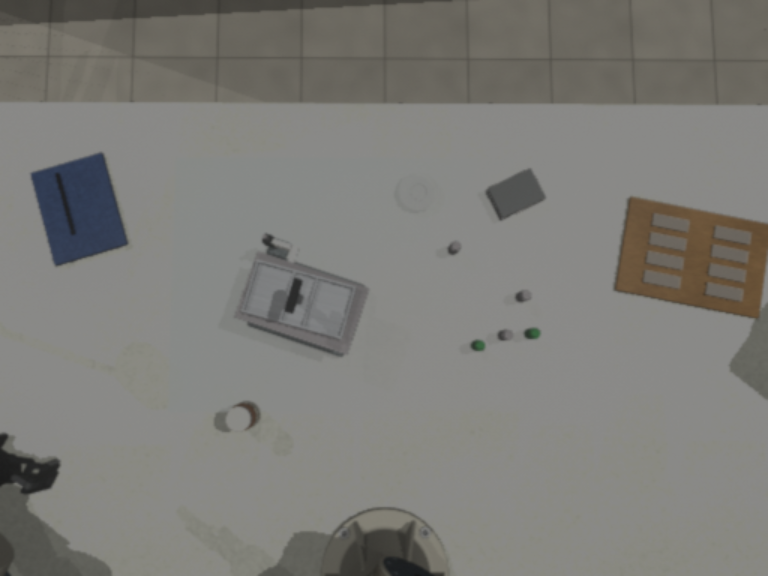

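The scene picture shows grey weights at about (247,356), (247,394) and (352,392), in the 768-wide scale. The bucket on the pan is at (450,255), and the gauge is at (510,285).

Candidates for the weight, by pixel in the top view:
- **Grey:** (455,247), (524,296) and (505,335).
- **Green look-alikes:** (478,345) and (533,333), to be left alone.

I choose the grey ones at (455,247) and, if needed, (524,296). The third has greens on both sides of it.

```bash
python3 - <<'E'
from h import *
z=np.load("pics/top0.npz");i,d=z["i"],z["d"];c=get_calibration("top")
cs=get_calibration("scene");zs=np.load("pics/scene0.npz");si,sd=zs["i"],zs["d"]
k=2/3
# heights via depth: points sticking out 30..60mm of bench in weights region
v,u=np.mgrid[0:384,0:512]
M=np.array(c["world_to_cam"]);dirs=np.stack([(u-c["cx"])/c["fx"],-(v-c["cy"])/c["fy"],-np.ones_like(u,float)],-1)
o=-M[:3,:3].T@M[:3,3];P=o+(dirs*d[...,None])@M[:3,:3]
np.save("pics/P.npy",P)
def comps(lo,hi,lab,box):
    m=((P[...,2]>lo)&(P[...,2]<hi)&(d>0)).astype(np.uint8);mm=np.zeros_like(m);x0,x1,y0,y1=box;mm[y0:y1,x0:x1]=m[y0:y1,x0:x1]
    n,l,s,ce=cv2.connectedComponentsWithStats(mm)
    for j in range(1,n):
        if s[j,4]>8:print(lab,s[j].tolist(),np.round(ce[j],1),np.round(np.median(P[l==j],0),1),i[l==j].mean(0).round())
comps(38,60,"w",(280,380,100,260))
comps(150,230,"handle",(140,260,140,250))
comps(100,140,"pan",(130,260,140,250))
comps(10,34,"misc",(230,380,100,160))
m=((P[...,2]>106)&(P[...,2]<140)&(d>0)).astype(np.uint8);m[:140]=0;m[250:]=0;m[:,:130]=0;m[:,260:]=0
n,l,s,ce=cv2.connectedComponentsWithStats(m);j=1+np.argmax(s[1:,4]);Q=P[l==j]
print("tray",cv2.minAreaRect(Q[:,:2].astype(np.float32)))
m=((P[...,2]>175)&(P[...,2]<230)&(d>0))&(u>140)&(u<260)&(v>140)&(v<250)
Q=P[m];print("bar",cv2.minAreaRect(Q[:,:2].astype(np.float32)),np.median(Q[:,2]))
a=cv2.resize(i[135:245,145:375],(800,383),interpolation=cv2.INTER_CUBIC);a=cv2.convertScaleAbs(a,alpha=1.7)
cv2.imwrite("pics/topcrop.png",a)
a=cv2.resize(si[130:225,245:360],(726,600),interpolation=cv2.INTER_CUBIC);cv2.imwrite("pics/scenecrop.png",cv2.convertScaleAbs(a,alpha=1.7))
E
```

```text
w [300, 160, 8, 8, 45] [303.6 163.7] [ 634.9 -143.3   47. ] [102. 103. 105.]
w [347, 193, 7, 7, 42] [350.1 196.2] [ 538.8 -278.2   46.8] [104. 104. 107.]
w [353, 218, 8, 8, 45] [356.4 221.8] [ 462.4 -295.2   48. ] [69. 95. 66.]
w [335, 220, 7, 7, 45] [338. 223.] [ 459.7 -240.9   47. ] [102. 102. 104.]
w [316, 227, 8, 7, 46] [319.7 229.8] [ 439.5 -187.    46.4] [70. 94. 67.]
handle [190, 185, 12, 24, 157] [195.8 196.7] [524.9 154.6 199.6] [53. 53. 52.]
pan [157, 156, 90, 80, 3669] [201. 200.] [521.2 150.8 109.3] [114. 113. 113.]
misc [324, 112, 41, 34, 779] [343.7 128.6] [ 746.1 -269.7   29.1] [83. 84. 83.]
misc [266, 114, 27, 26, 239] [279.1 125.7] [764.6 -73.2  12.9] [132. 135. 133.]
tray ((520.9375610351562, 151.95367431640625), (219.66029357910156, 128.9151153564453), 71.42572021484375)
bar ((526.7003173828125, 156.5787353515625), (14.790369033813477, 59.43614196777344), 74.11459350585938) 199.60716124900728
```

View pics/topcrop.png

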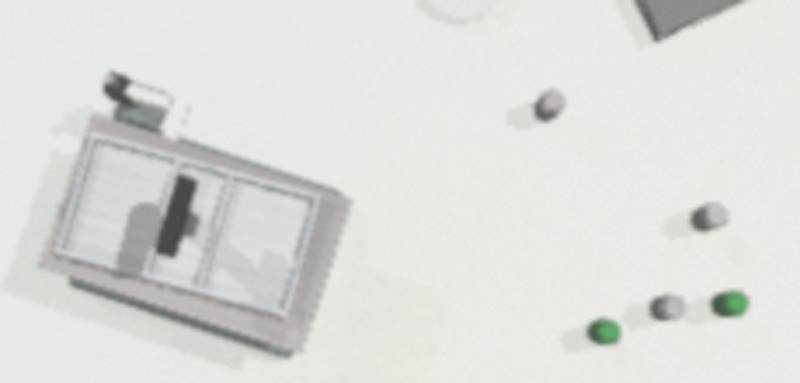

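View pics/scenecrop.png

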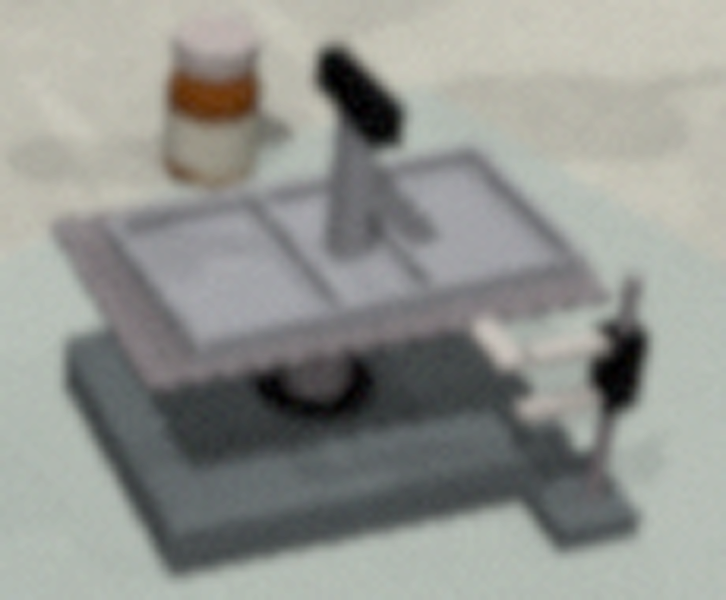

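The crops confirm the choice. The grey weights at crop (548,104) and (710,216) stand alone, and the greens are at (605,331) and (730,303). The bucket's long edges and bar give a yaw of about -16°, and the gauge lies on its +x side. The pointer is just above the upper finger.

```bash
python3 - <<'E'
from h import *
c=get_calibration("top");print("cam",ray(c,256,192)[0].round())
for n,u,v,z in(("w1",303.6,163.7,47),("w2",350.1,196.2,47),("bar",195.8,196.7,201),("tray",199.5,199.7,120)):print(n,on_plane(c,u,v,z).round(1))
s=read_state();Rm=R.from_rotvec(s["tool_rot"]).as_matrix();print(Rm.round(3))
print("above w1",shift([635,-144,255]).round(4))
E
```

```text
cam [ 441.   18. 1218.]
w1 [ 635.6 -142.9   47. ]
w2 [ 538.4 -278.9   47. ]
bar [525.5 154.7 201. ]
tray [523.9 155.3 120. ]
[[-0.898  0.44  -0.001]
 [ 0.44   0.898 -0.001]
 [ 0.    -0.001 -1.   ]]
above w1 [-0.6336 -0.4744  0.0012]
```

```bash
python3 -m creep '[-0.04,-0.03,0,0,0,-5,0.6,-0.08,-0.06,0,0,0,-10.4,0.6,-0.12,-0.09,0,0,0,-10.4,0.6,-0.16,-0.12,0,0,0,-10.4,0.6,-0.2,-0.15,0,0,0,-10.4,0.6]' 60; python3 - <<'E'
from h import *
Rm=R.from_rotvec(read_state()["tool_rot"]).as_matrix();print(Rm[:,1].round(3));print(shift([635.5,-144,255]).round(4))
E
```

```text
time_s: 0.6
ee_pos: [389.0, 336.6, 256.1]
tool_rot: [-0.429, -3.112, 0.0]
ft_force: [0.8, 0.3, 0.1]
grip_width: 51.0
grasp_force: 0.0
[ 0.27   0.963 -0.   ]
[-0.3672 -0.396   0.0012]
```

```bash
python3 -m creep '[-0.034,-0.036,0,0,0,0,0.6,-0.068,-0.073,0,0,0,0,0.6,-0.102,-0.11,0,0,0,0,0.6,-0.136,-0.146,0,0,0,0,0.6,-0.17,-0.183,0,0,0,0,0.6]'; python3 -m creep '[-0.034,-0.036,0.02,0,0,0,0.6,-0.068,-0.073,0.04,0,0,0,0.6,-0.102,-0.11,0.06,0,0,0,0.6,-0.136,-0.146,0.08,0,0,0,0.6,-0.17,-0.183,0.1,0,0,0,0.6]';python3 - <<'E'
from h import *
print(shift([635.5,-144,156]).round(4))
E
```

```text
time_s: 1.1
ee_pos: [503.1, 114.5, 256.3]
tool_rot: [-0.43, -3.112, -0.0]
ft_force: [0.7, 0.4, 0.4]
grip_width: 51.2
grasp_force: 0.0
time_s: 1.6
ee_pos: [609.1, -91.8, 162.3]
tool_rot: [-0.43, -3.112, -0.0]
ft_force: [1.0, 1.1, 0.8]
grip_width: 51.4
grasp_force: 0.0
[-0.0396 -0.0431  0.0063]
```

```bash
python3 -m creep '[-0.015,-0.02,0,0,0,0,0.6,-0.015,-0.02,0,0,0,0,0.6,-0.015,-0.02,0,0,0,0,0.6,-0.015,-0.02,0,0,0,0,0.6]';python3 - <<'E'
from h import *
print(shift([635.5,-144,38]).round(4),read_state()["ee_pos"])
E
```

```text
time_s: 2.0
ee_pos: [617.2, -112.4, 163.4]
tool_rot: [-0.429, -3.112, -0.0]
ft_force: [-0.9, 0.2, -0.2]
grip_width: 50.8
grasp_force: 0.0
[-0.0262 -0.0255  0.1253] [ 617.215922   -112.37741036  163.36537339]
```

```bash
python3 -m creep '[-0.013,-0.013,0.03,0,0,0,0.6,-0.026,-0.0255,0.06,0,0,0,0.6,-0.026,-0.0255,0.085,0,0,0,0.6,-0.026,-0.0255,0.1,0,0,0,0.6,-0.026,-0.0255,0.1,0,0,0,0.6]';python3 - <<'E'
from h import *
print(shift([635.5,-144,38]).round(4))
i,d=get_image("scene");c=get_calibration("scene");u,v=map(int,px(c,[636,-144,40]));print(u,v)
cv2.imwrite("pics/g1.png",cv2.convertScaleAbs(cv2.resize(i[v-50:v+40,u-60:u+60],(640,480),interpolation=cv2.INTER_CUBIC),alpha=1.7))
E
```

```text
time_s: 2.5
ee_pos: [634.2, -143.4, 61.6]
tool_rot: [-0.427, -3.109, -0.001]
ft_force: [0.4, 0.6, 0.1]
grip_width: 51.1
grasp_force: 0.0
[-0.0015 -0.0002  0.0236]
233 258
```

View pics/g1.png

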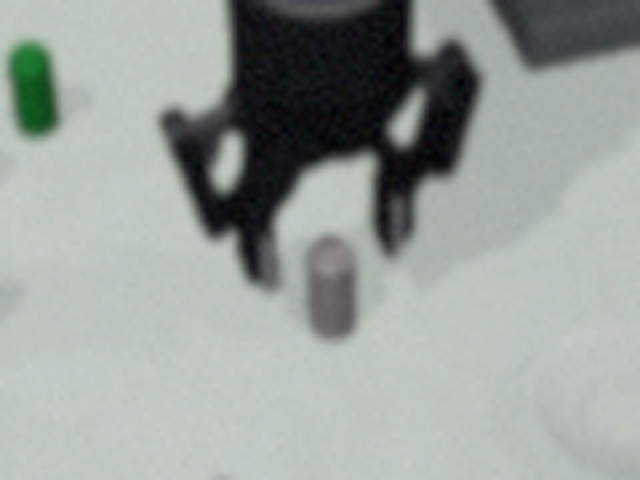

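The weight at (331,288) sits between the pads, and it is the grey one.

```bash
python3 -m creep '[-0.001,0,0.012,0,0,0,0.6,-0.001,0,0.023,0,0,0,0.6,-0.001,0,0.023,0,0,0,0.3,-0.001,0,0.023,0,0,0,0.0,-0.001,0,0.023,0,0,0,0.0]' 40; python3 -m creep '[0,0,0,0,0,0,0,0,0,0,0,0,0,0,0,0,0,0,0,0,0]'
```

```text
time_s: 3.05
ee_pos: [636.9, -145.1, 40.6]
tool_rot: [0.43, 3.112, -0.0]
ft_force: [-0.1, -0.4, -1.4]
grip_width: 20.5
grasp_force: 39.1
time_s: 3.35
ee_pos: [636.8, -145.1, 40.5]
tool_rot: [0.43, 3.112, -0.0]
ft_force: [-0.7, 0.7, -1.2]
grip_width: 20.4
grasp_force: 39.1
```

```bash
python3 -m creep '[0,0,-0.04,0,0,0,0,0,0,-0.09,0,0,0,0,0.01,0.01,-0.138,0,0,0,0,0.035,0.037,-0.17,0,0,0,0,0.065,0.07,-0.185,0,0,0,0]'; python3 -m creep '[0.032,0.033,0,0,0,0,0,0.065,0.067,0,0,0,0,0,0.1,0.1,0,0,0,0,0,0.12,0.125,0,0,0,0,0,0.12,0.125,0,0,0,0,0]'; python3 -m creep '[0,0,0,0,0,0,0,0,0,0,0,0,0,0]';python3 - <<'E'
from h import *
print(shift([508.3,95.3,173]).round(4))
E
```

```text
time_s: 3.85
ee_pos: [594.6, -60.4, 229.2]
tool_rot: [0.432, 3.106, 0.0]
ft_force: [1.3, 2.0, -1.5]
grip_width: 20.5
grasp_force: 39.7
time_s: 4.35
ee_pos: [509.6, 95.6, 225.6]
tool_rot: [-0.425, -3.112, -0.001]
ft_force: [-0.1, -0.1, -2.1]
grip_width: 20.6
grasp_force: 39.7
time_s: 4.55
ee_pos: [512.0, 92.2, 225.5]
tool_rot: [0.43, 3.111, -0.0]
ft_force: [-0.8, -0.0, -1.1]
grip_width: 20.6
grasp_force: 39.7
[0.0044 0.002  0.0525]
```

```bash
python3 -m creep '[0.004,0.002,0.025,0,0,0,0,0.004,0.002,0.05,0,0,0,0,0.004,0.002,0.06,0,0,0,0,0.004,0.002,0.06,0,0,0,0]'; python3 - <<'E'
from h import *
print(read_state()["ee_pos"])
i,d=get_image("scene");c=get_calibration("scene");u,v=map(int,px(c,[515,120,140]))
cv2.imwrite("pics/p1.png",cv2.convertScaleAbs(cv2.resize(i[v-55:v+55,u-73:u+73],(796,600),interpolation=cv2.INTER_CUBIC),alpha=1.7))
E
```

```text
time_s: 4.95
ee_pos: [507.7, 94.8, 164.1]
tool_rot: [-0.431, -3.109, 0.002]
ft_force: [0.4, -0.1, -1.0]
grip_width: 20.4
grasp_force: 39.6
[507.69483427  94.77348928 164.06091818]
```

View pics/p1.png

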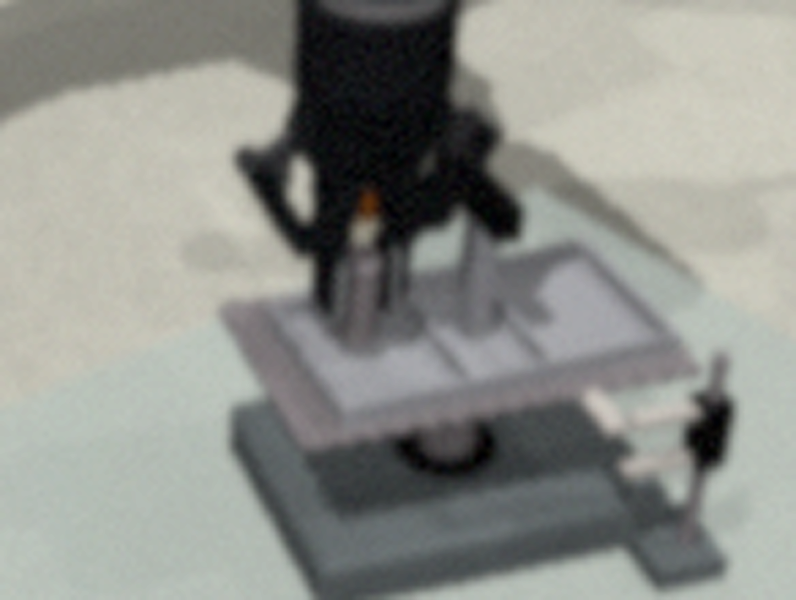

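The weight at (360,300) hangs over the -y well, but the finger linkage at (470,150) is close to the handle. I'll raise the hand, turn it 90° so it closes along the bucket's x, and then lower it.

```bash
python3 -m creep '[0,0,-0.03,0,0,0,0,0,0,-0.05,0,0,8,0,0,0,-0.05,0,0,16,0,0,0,-0.05,0,0,24,0,0,0,-0.05,0,0,32,0]';python3 -m creep '[0,0,0,0,0,8,0,0,0,0,0,0,16,0,0,0,0,0,0,24,0,0,0,0,0,0,32,0,0,0,0,0,0,40,0]';python3 -m creep '[0,0,0,0,0,8,0,0,0,0,0,0,16,0,0,0,0,0,0,18,0,0,0,0,0,0,18,0,0,0,0,0,0,18,0]'; python3 - <<'E'
from h import *
print(R.from_rotvec(read_state()["tool_rot"]).as_matrix()[:,1].round(3),shift([508.3,95.3,154]).round(4))
E
```

```text
time_s: 5.5
ee_pos: [509.2, 95.6, 217.1]
tool_rot: [1.279, 2.867, 0.002]
ft_force: [0.0, 0.2, -2.9]
grip_width: 20.7
grasp_force: 39.7
time_s: 6.0
ee_pos: [509.1, 95.5, 216.9]
tool_rot: [2.183, 2.258, 0.003]
ft_force: [0.8, -0.1, -1.6]
grip_width: 20.6
grasp_force: 39.7
time_s: 6.5
ee_pos: [508.8, 95.6, 216.3]
tool_rot: [2.503, 1.898, 0.002]
ft_force: [0.2, -0.3, -0.7]
grip_width: 20.4
grasp_force: 39.7
[ 0.963 -0.27   0.001] [-0.0005 -0.0004  0.0623]
```

Lower to the floor, watching the force.

```bash
python3 -m creep '[0,0,0.025,0,0,0,0,0,0,0.05,0,0,0,0,0,0,0.06,0,0,0,0,0,0,0.062,0,0,0,0,0,0,0.062,0,0,0,0]';python3 -m creep '[0,0,0.003,0,0,0,0,0,0,0.006,0,0,0,0,0,0,0.009,0,0,0,0,0,0,0.012,0,0,0,0,0,0,0.012,0,0,0,0]'; python3 -m creep '[0,0,0.002,0,0,0,0,0,0,0.003,0,0,0,0,0,0,0.003,0,0,0,0]'
```

```text
time_s: 7.0
ee_pos: [508.6, 95.7, 153.8]
tool_rot: [2.504, 1.897, 0.0]
ft_force: [0.3, -0.4, -1.6]
grip_width: 20.4
grasp_force: 39.7
time_s: 7.5
ee_pos: [508.0, 95.7, 141.0]
tool_rot: [-2.504, -1.897, 0.001]
ft_force: [-0.2, 0.7, -0.3]
grip_width: 20.9
grasp_force: 39.8
time_s: 7.8
ee_pos: [508.1, 95.7, 138.2]
tool_rot: [-2.504, -1.897, 0.0]
ft_force: [-0.4, -0.3, 0.0]
grip_width: 20.4
grasp_force: 39.8
```

```bash
python3 -m creep '[0,0,0,0,0,0,0.2,0,0,0,0,0,0,0.45,0,0,0,0,0,0,0.45,0,0,0,0,0,0,0.45]';python3 -m creep '[0,0,-0.02,0,0,0,0.45,0,0,-0.06,0,0,0,0.45,0,0,-0.1,0,0,0,0.45,0,0,-0.12,0,0,0,0.45,0,0,-0.12,0,0,0,0.45]'; python3 -m creep '[-0.05,0,0,0,0,0,0.45,-0.1,0,0,0,0,0,0.45,-0.1,0,0,0,0,0,0.45,-0.1,0,0,0,0,0,0.45,-0.1,0,0,0,0,0,0.45]'
python3 - <<'E'
from h import *
i,d=get_image("scene");t,td=get_image("top");np.savez("pics/1.npz",i=i,d=d,t=t,td=td)
print(R.from_rotvec(read_state()["tool_rot"]).as_matrix()[:,:2].round(2).tolist())
c=get_calibration("scene");u,v=map(int,px(c,[535,130,110]))
cv2.imwrite("pics/a1.png",cv2.convertScaleAbs(cv2.resize(i[v-45:v+45,u-60:u+60],(800,600),interpolation=cv2.INTER_CUBIC),alpha=1.7))
E
```

```text
time_s: 8.2
ee_pos: [508.3, 95.7, 138.4]
tool_rot: [2.504, 1.897, 0.0]
ft_force: [-0.8, 0.8, 0.4]
grip_width: 38.3
grasp_force: 0.0
time_s: 8.7
ee_pos: [510.0, 96.1, 261.7]
tool_rot: [2.502, 1.895, 0.008]
ft_force: [-0.3, 0.8, -0.6]
grip_width: 38.4
grasp_force: 0.0
time_s: 9.2
ee_pos: [481.1, -0.1, 257.7]
tool_rot: [-2.504, -1.896, 0.001]
ft_force: [-0.6, 0.0, -0.3]
grip_width: 38.6
grasp_force: 0.0
[[0.27, 0.96], [0.96, -0.27], [0.0, -0.0]]
```

View pics/a1.png

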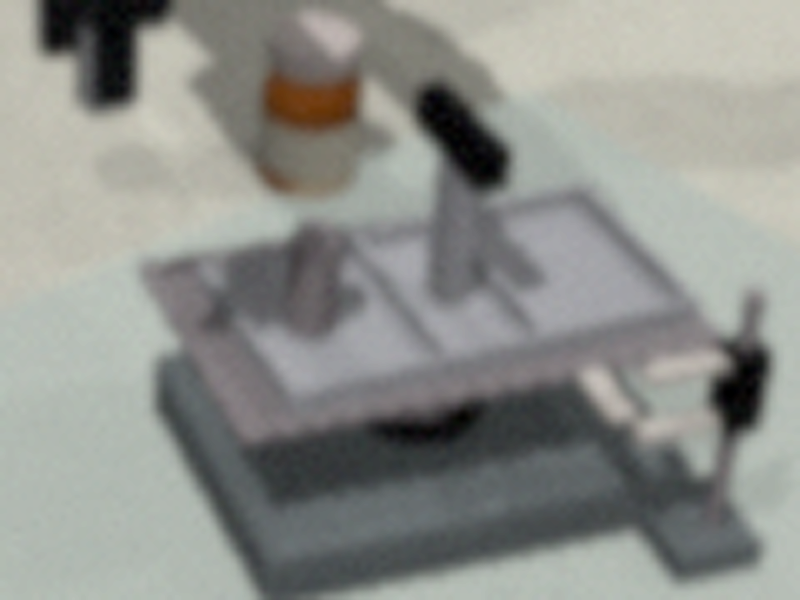

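The weight stands in the -y well at (315,280). The pointer tip at about (632,410) is between the fingers at (690,362) and (690,425), but it looks nearer the lower one, so I'll measure it.

```bash
python3 - <<'E'
from h import *
z=np.load("pics/1.npz");c=get_calibration("scene")
def pts(c,d):
    v,u=np.mgrid[0:384,0:512];M=np.array(c["world_to_cam"]);dirs=np.stack([(u-c["cx"])/c["fx"],-(v-c["cy"])/c["fy"],-np.ones_like(u,float)],-1)
    return -M[:3,:3].T@M[:3,3]+(dirs*d[...,None])@M[:3,:3]
ct=get_calibration("top");t0=np.load("pics/top0.npz")
for n,d in(("before",t0["d"]),("after",z["td"])):
    P=pts(ct,d);C=np.array([523,153]);x=np.array([.956,-.292]);y=np.array([.292,.956])
    a=(P[...,:2]-C)@x;b=(P[...,:2]-C)@y
    for nm,m in(("pan rim",(abs(a)<55)&(b<-99)&(b>-108)),("bar",(abs(a)<25)&(abs(b)<5)&(P[...,2]>150)),("floor+",(abs(a)<30)&(b>40)&(b<75))):
        print(n,nm,np.median(P[m][:,2]).round(1),m.sum())
    m=(a>68)&(a<105)&(b>25)&(b<95)&(P[...,2]>60)
    Q=np.c_[a[m],b[m],P[m][:,2],(z["t"] if n=="after" else t0["i"])[m].mean(1)];print(Q[np.argsort(Q[:,1])][::max(1,len(Q)//22)].round().astype(int).tolist())
i=z["i"];P=pts(c,z["d"]);u,v=map(int,px(c,[535,130,110]))
r=i[v-45:v+45,u-60:u+60];x0,y0=u-60,v-45;sub=r[48:70,84:112].mean(2).astype(int);print(x0,y0)
print("\n".join(" ".join(f"{k:3d}" for k in row) for row in sub))
print("\n".join(" ".join(f"{int(k):3d}" for k in row) for row in P[y0+48:y0+70,x0+84:x0+112,2]))
E
```

```text
before pan rim 106.4 134
before bar 199.3 84
before floor+ 110.2 272
[[91, 34, 106, 125], [69, 36, 107, 126], [83, 38, 108, 135], [69, 39, 104, 131], [83, 41, 105, 136], [91, 43, 107, 136], [85, 44, 106, 136], [97, 46, 101, 136], [89, 51, 105, 127], [97, 54, 102, 124], [96, 57, 102, 127], [92, 61, 104, 136], [89, 65, 76, 108], [93, 68, 103, 135], [88, 72, 105, 127], [88, 75, 103, 117], [92, 79, 103, 136], [94, 82, 105, 134], [89, 85, 79, 101], [101, 87, 109, 114], [88, 88, 112, 73], [94, 90, 111, 50], [97, 92, 106, 49], [102, 93, 108, 101], [94, 95, 133, 91]]
after pan rim 618.8 237
after bar 182.6 76
after floor+ 94.1 262
[[94, 35, 87, 129], [97, 36, 84, 135], [84, 38, 87, 131], [89, 39, 90, 139], [94, 40, 90, 141], [70, 42, 87, 141], [96, 44, 89, 140], [84, 46, 91, 134], [91, 51, 74, 125], [97, 53, 74, 133], [90, 55, 106, 139], [92, 58, 107, 140], [92, 62, 103, 141], [96, 66, 104, 131], [89, 69, 104, 139], [91, 72, 107, 140], [91, 76, 102, 139], [88, 80, 75, 100], [90, 84, 74, 120], [89, 87, 106, 114], [92, 87, 107, 101], [86, 89, 104, 61], [94, 91, 138, 73], [90, 92, 124, 62], [10
[... 4272 characters left out ...]
  77  77  77  78  79  80  79
 34  35  33  38  34  36  34  36  34  36  77  77  75  75  79  76  78  76  77  76  74  75  74  73  75  75  74  73
 34  36  36  35  35  37  38  37  35  35  71  76  76  75  75  74  72  74  75  73  71   0   2   1  72  70  69   2
 35  35  34  36  34  36  36  36  35  34  35  71  75  75  74  71  36   1   2   0   0   3   2   3  62  63  62   0
 34  34  32  35  33  35  35  36  37  37  34  34  33  35  35  35  36  34   0   3   2   0   3   1  59  61  57   0
 36  34  35  37  34  35  35  34  34  35  32  34  32  35  35  30  34  34  33   0   2   1   0  56  55  56   4   0
 35  31  35  35  32  36  35  35  36  35  34  35  33  36  35  32  35  37  34   0   4   0   2  50  49  54   1   1
```

The upper finger's top is at about 107 and the lower finger's top at 77, so the gauge origin is at about 89.5. The pointer's top is at about 91, so its centre is at about 89, well inside the window. One weight is enough. Next is the handle.

```bash
python3 - <<'E'
from h import *
t,td=get_image("top");c=get_calibration("top")
m=np.zeros((384,512),np.uint8);m[170:225,165:230]=(t[170:225,165:230].max(2)<62)
n,l,s,ce=cv2.connectedComponentsWithStats(m)
for j in range(1,n):
    if s[j,4]>40:
        v,u=np.where(l==j);Q=np.array([on_plane(c,a,b,184)[:2] for a,b in zip(u,v)],np.float32)
        dz=td[l==j];print(s[j],Q.mean(0),cv2.minAreaRect(Q))
        _,_,vt=np.linalg.svd(Q-Q.mean(0),full_matrices=False);print(np.degrees(np.arctan2(vt[0,1],vt[0,0])))
print("above handle",shift([525.5,154.7,240]).round(4),read_state()["ee_pos"])
E
```

```text
[191 187  11  22 118] [524.77234 156.22719] ((525.00830078125, 155.48861694335938), (15.567316055297852, 55.62398910522461), 72.21580505371094)
164.10355
above handle [0.1605 0.001  0.018 ] [4.81297975e+02 3.77727817e-01 2.58025803e+02]
```

```bash
python3 -m creep '[0,0,0,0,0,-8,0.5,0,0,0,0,0,-16,0.5,0,0,0,0,0,-24,0.5,0,0,0,0,0,-32,0.5,0,0,0,0,0,-40,0.5]' 80;python3 -m creep '[0,0,0,0,0,-8,0.5,0,0,0,0,0,-16,0.5,0,0,0,0,0,-24,0.5,0,0,0,0,0,-32,0.5,0,0,0,0,0,-40,0.5]';python3 -m creep '[0,0,0,0,0,-8,0.5,0,0,0,0,0,-10,0.5,0,0,0,0,0,-10,0.5]'
python3 - <<'E'
from h import *
print(R.from_rotvec(read_state()["tool_rot"]).as_matrix().round(3).tolist())
print("above handle",shift([525.2,155.3,255]).round(4),read_state()["ee_pos"])
E
```

```text
time_s: 9.85
ee_pos: [481.3, 0.3, 258.2]
tool_rot: [-1.695, -2.645, 0.0]
ft_force: [0.2, -0.4, -0.4]
grip_width: 42.4
grasp_force: 0.0
time_s: 10.35
ee_pos: [481.3, 0.4, 258.2]
tool_rot: [-0.688, -3.065, -0.0]
ft_force: [-0.3, 0.4, 1.6]
grip_width: 42.6
grasp_force: 0.0
time_s: 10.65
ee_pos: [481.3, 0.2, 258.2]
tool_rot: [-0.427, -3.112, -0.0]
ft_force: [-0.1, 0.7, -0.2]
grip_width: 42.5
grasp_force: 0.0
[[-0.963, 0.269, -0.0], [0.269, 0.963, 0.0], [0.0, 0.0, -1.0]]
above handle [-0.0006  0.1612  0.0032] [4.81286613e+02 2.39500672e-01 2.58211121e+02]
```

```bash
python3 -m creep '[0,0.045,0,0,0,0,0.5,0,0.09,0,0,0,0,0.5,0,0.13,0,0,0,0,0.5,0,0.16,0,0,0,0,0.5,0,0.161,0,0,0,0,0.5]';python3 -m creep '[0,0,0.01,0,0,0,0.5,0,0,0.03,0,0,0,0.5,0,0,0.035,0,0,0,0.5,0,0,0.035,0,0,0,0.5,0,0,0.035,0,0,0,0.5]'
python3 - <<'E'
from h import *
print("handle",shift([525.2,155.3,180]).round(4),read_state()["ee_pos"])
i,d=get_image("scene");c=get_calibration("scene");u,v=map(int,px(c,[525,155,170]))
cv2.imwrite("pics/b1.png",cv2.convertScaleAbs(cv2.resize(i[v-45:v+45,u-60:u+60],(800,600),interpolation=cv2.INTER_CUBIC),alpha=1.9))
E
```

```text
time_s: 11.15
ee_pos: [525.5, 158.1, 258.2]
tool_rot: [0.426, 3.112, 0.002]
ft_force: [0.3, 0.0, -0.4]
grip_width: 42.7
grasp_force: 0.0
time_s: 11.65
ee_pos: [524.8, 153.9, 223.6]
tool_rot: [0.431, 3.112, -0.0]
ft_force: [-0.5, -0.1, -0.2]
grip_width: 42.5
grasp_force: 0.0
handle [0.     0.0015 0.0436] [524.80002264 153.85932276 223.64773774]
```

View pics/b1.png

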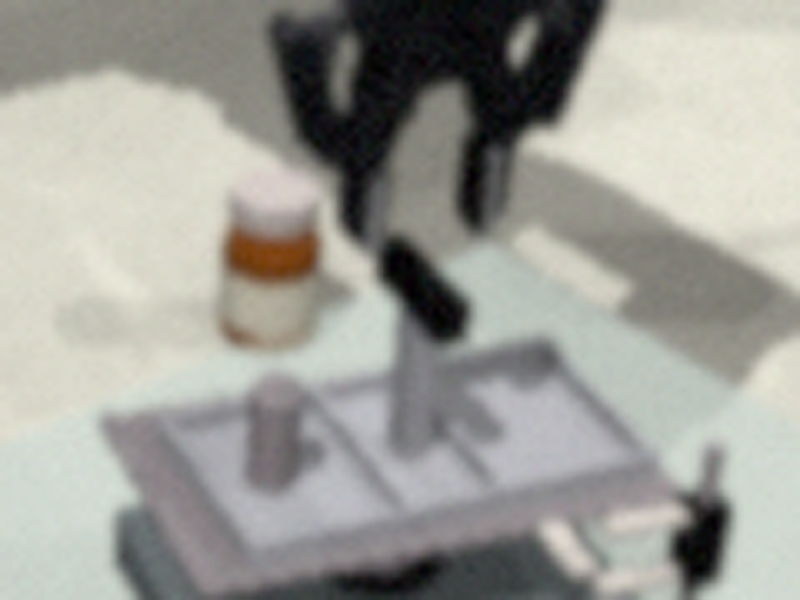

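The bar at (425,290) lies between the open fingers. The weight is upright at (275,435), and the pointer is between the gauge fingers.

```bash
python3 -m creep '[0,0.0015,0.015,0,0,0,0.5,0,0.0015,0.03,0,0,0,0.5,0,0.0015,0.04,0,0,0,0.5,0,0.0015,0.043,0,0,0,0.5,0,0.0015,0.043,0,0,0,0.5]';python3 -m creep '[0,0,0,0,0,0,0.38,0,0,0,0,0,0,0.3,0,0,0,0,0,0,0.22,0,0,0,0,0,0,0.16,0,0,0,0,0,0,0.1]' 80; python3 -m creep '[0,0,0,0,0,0,0,0,0,0,0,0,0,0,0,0,0,0,0,0,0,0,0,0,0,0,0,0]'
```

```text
time_s: 12.2
ee_pos: [525.2, 155.8, 180.4]
tool_rot: [-0.43, -3.112, 0.0]
ft_force: [-0.0, -0.2, -0.4]
grip_width: 42.8
grasp_force: 0.0
time_s: 12.7
ee_pos: [525.4, 156.1, 180.6]
tool_rot: [0.429, 3.111, 0.001]
ft_force: [2.1, 2.1, -0.4]
grip_width: 12.6
grasp_force: 78.7
time_s: 13.1
ee_pos: [525.3, 156.0, 180.4]
tool_rot: [0.429, 3.112, 0.0]
ft_force: [2.5, 1.8, 0.2]
grip_width: 12.7
grasp_force: 78.9
```

```bash
python3 -m creep '[0,0,-0.004,0,0,0,0,0,0,-0.01,0,0,0,0,0,0,-0.02,0,0,0,0,0,0,-0.03,0,0,0,0,0,0,-0.04,0,0,0,0]'; python3 -m creep '[0,0,-0.01,0,0,0,0,0,0,-0.02,0,0,0,0,0,0,-0.03,0,0,0,0,0,0,-0.04,0,0,0,0,0,0,-0.05,0,0,0,0]'; python3 -m creep '[0,0,-0.01,0,0,0,0,0,0,-0.02,0,0,0,0,0,0,-0.03,0,0,0,0,0,0,-0.035,0,0,0,0,0,0,-0.037,0,0,0,0]'; python3 -m creep '[0,0,0,0,0,0,0,0,0,0,0,0,0,0,0,0,0,0,0,0,0,0,0,0,0,0,0,0]'
python3 - <<'E'
from h import *
i,d=get_image("scene");c=get_calibration("scene");u,v=map(int,px(c,[525,155,200]))
cv2.imwrite("pics/l1.png",cv2.convertScaleAbs(cv2.resize(i[v-60:v+75,u-90:u+90],(800,600),interpolation=cv2.INTER_CUBIC),alpha=1.8))
E
```

```text
time_s: 13.6
ee_pos: [524.5, 155.6, 221.0]
tool_rot: [-0.429, -3.111, 0.001]
ft_force: [0.6, 0.4, -5.5]
grip_width: 12.7
grasp_force: 78.2
time_s: 14.1
ee_pos: [525.1, 155.9, 271.2]
tool_rot: [-0.43, -3.112, 0.0]
ft_force: [1.2, -0.4, -4.5]
grip_width: 12.6
grasp_force: 78.2
time_s: 14.6
ee_pos: [525.3, 156.0, 308.1]
tool_rot: [0.429, 3.111, 0.001]
ft_force: [0.4, 1.0, -5.0]
grip_width: 13.1
grasp_force: 78.2
time_s: 15.0
ee_pos: [525.0, 155.8, 306.9]
tool_rot: [-0.429, -3.111, 0.0]
ft_force: [-0.3, 0.7, -5.0]
grip_width: 12.8
grasp_force: 78.2
```

View pics/l1.png

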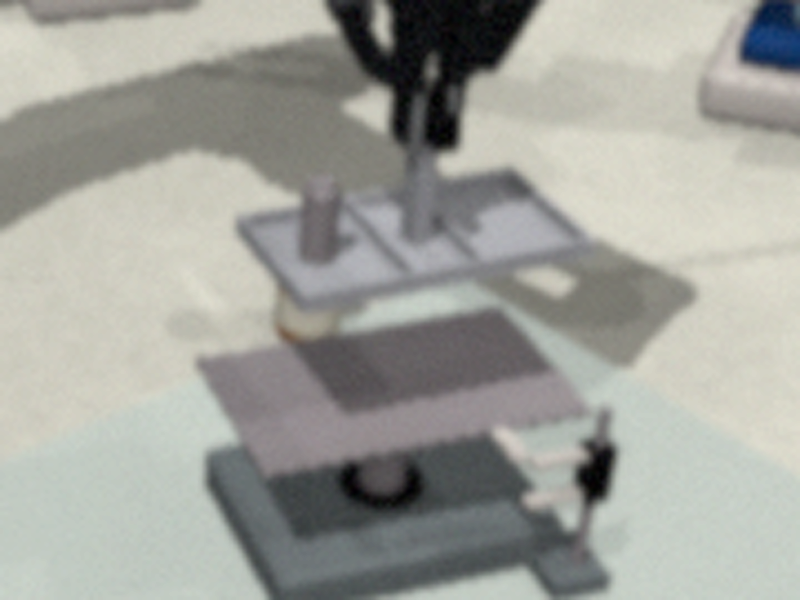

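The bucket at (415,240) hangs level, well clear of the pan at (390,390), with the weight upright in it. The force of 5 N matches the bucket plus one weight. I'll hold it for another 1.5 s and hand in.

```bash
for k in 1 2 3; do python3 -m creep '[0,0,0,0,0,0,0,0,0,0,0,0,0,0,0,0,0,0,0,0,0,0,0,0,0,0,0,0,0,0,0,0,0,0,0]' | sed -n 2p; done; python3 -c "
from bench import *
print(job_done())"
```

```text
ee_pos: [525.1, 155.9, 307.3]
ee_pos: [525.1, 155.9, 307.3]
ee_pos: [525.1, 155.9, 307.3]
the job is handed in; nothing more can be done
None
```

The job is handed in: one weight in the bucket brought the pointer to rest between the gauge fingers, and the arm is holding the bucket level and still about 10 cm above the pan; the hand-in returned no verdict.

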